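# Stack rinsed beakers mouth-down on the drain disc

## Robot

A 7-joint arm with a two-finger parallel gripper is mounted at the origin on the work surface. World frame = base frame: x ahead of the robot, y to its left, z up, the work surface at z = 0. Lengths are in m, angles in rad, forces in N, time in s.
With the tool pointing down it reaches from about 0.425 to 0.875 m from the base axis. Payload 8.4 kg.
Tool frame: the origin (TCP) lies between the finger pads; the fingertips stand ahead of it and the grasp point (between the pads) is the TCP (manip.tips_ahead is the y of the fingertips in the tool frame, in m); y points along the fingers, x is the direction in which the jaws open and shut, and the axes are right-handed (so a half turn about y gives the same grasp; the last joint's range is limited). The gripper opens to 87 mm and grips with 3 to 60 N. Pads are 19 mm wide; open, the fingers measure 117 mm over their backs; the gripper's body (75 mm by 190 mm) begins 51 mm behind the grasp point.
Start: joints at [1.026, 0.333, 0.04, 1.465, -0.013, 1.343, -0.059], TCP at [0.28, -0.586, 0.242] pointing down, gripper open.
Joint ranges: [-2.58, 2.58], [-0.38, 2.09], [-1.3, 1.39], [0.25, 2.4], [-1.5, 4.64], [0.08, 2.09], [-2.65, 2.65]. Speed limits (rad/s): [2.22, 2.22, 2.79, 2.79, 3.14, 3.14, 3.14].

## Interface

Orientations are given as a rotation vector (axis times angle).
In Python, from bench import manip gives the robot as it stands.
- The arm moves only by the tool step_arm, never from a script. Its argument "series" is one flat list of numbers, 5 for each row, row after row: the finger opening in cm, from 0 to 8.7, then the shift along the tool's x, y, z in cm, then the turn about the tool's y in degrees. A call has 1 to 12 rows; each row is the pose to reach, as a shift and turn from the pose commanded when the call began, along the tool's axes at that moment; what a row does not reach only later rows make up. A row lasts 1/8 s, in which the tool goes at most 62.5 mm and 10.7 degrees, less where a joint would pass 70% of its speed; a pose out of reach is approached as far as the arm can. A call with a gripper value outside its range is refused whole. The fingers move at their own pace and stop on an object; "force" is the grip in N (left out, the last holds). Time passes only in rows, so rows that repeat a pose let the fingers close. It gives the time, the measured TCP pose, the force and the opening at its end, in the units of the state.
- manip.sense(): the state, without advancing time (a new reading comes with each control period).
- manip.read_camera(name): name is "scene" or "side" or "wrist"; returns a dict with "pixels" (384x512x3 uint8, red, green, blue), "K" (3x3 intrinsics, pixels), "distortion" ([k1, k2, p1, p2, k3] as OpenCV has them; the pictures are not rectified), "rvec" (rotation vector, rad) and "tvec" (3), from world to camera coordinates, as OpenCV has them. Camera axes: x right, y down, z forward; pixel columns grow to the right and rows downward; lengths in m; the calibration is good to about 2 mm. A picture is of the moment at which its call begins. There is no depth.
- manip.job_done(): hands the job in, once; it reports no verdict.
The state is a dict: "clock": time; "joints": joint angles; "joint_velocities": joint speeds; "tau": joint torques, N m; "position": TCP position; "tcp_rot": TCP orientation; "contact_force": force on the tool from outside, world axes, zero at the start; "ft_torque": the same for the moment, N m; "finger_gap": opening from 0.0 (shut) to 1.0 (fully open).
Only numpy, scipy, OpenCV 4.12 (cv2) and the standard library are available. Lean on these libraries where they do the work, as an engineer would, in place of code of your own. Each camera call takes 0.05 s, during which the arm holds its last target. There are 200 camera calls.

## Task

Slide the drain disc along its grey stand, flat on the plate without lifting it off, until it drops fully into the shallow round pocket. Then set the wide beaker mouth-down on the disc, over its grip bar, and stack the narrow beaker mouth-down and centred on top of it, so that its rim rests all round on the wide beaker's foot ring and the stack stands free. Set the beakers down gently, do not drop or tip them, and leave the bottle, the glass beaker and the tip box where they are.

Things in the scene. Friction and masses are not known exactly. Their poses are not given: they have to be found in the camera images.
- stand: Dark grey plastic drying stand lying fixed on the bench: a flat plate 140 mm (its x) by 240 mm (its y) and 14 mm thick, turned any way round. Origin: centre of the underside, z up. A round pocket 100 mm across and 4 mm deep is sunk in the half towards its -y end, centre 62 mm from the plate's centre; the rest of the top is plain.
- pocket (a point): Centre of the pocket's flat floor, 10 mm above the bench (4 mm below the plate's top); axes as the stand's.
- disc: Loose pale ceramic disc, 96 mm across, 6 mm thick, starting flat on the stand's plain half. On its middle an upright grip bar 36 mm long (its x), 10 mm thick (its y), 25 mm high, top 31 mm above the disc's underside. Origin: centre of the underside, z up. About 0.14 kg. 2 mm play all round in the pocket; seated, its top face is 16 mm above the bench (2 mm above the plate).
- wide_beaker: The shorter, wider of two pale plastic beakers, loose, mouth-down on the bench: straight round wall 66 mm across outside, 58 inside, 60 mm high, open below 52 mm deep (clears the grip bar). On top, its closed end has a flat foot ring 66 mm outside, 34 inside, 3 mm high. Origin: centre of the rim (underside as it stands), z up. About 0.12 kg.
- wide_beaker_foot (a point): Centre of the wide beaker's top (foot ring plane), 60 mm above its rim.
- narrow_beaker: The taller, narrower of two pale plastic beakers, loose, mouth-down on the bench: straight round wall 54 mm across outside, 46 inside, 80 mm high, closed end on top with a foot ring. Origin: centre of the rim (underside as it stands), z up. About 0.12 kg. The beakers stand one on each side of the stand, either way round.
- bottle: Bystander: white capped bottle, 60 mm across, 130 mm high, beyond the stand. Origin: centre of the underside.
- glass: Bystander: clear glass beaker standing mouth-up, 72 mm across, 90 mm high, beyond the stand. Origin: centre of the underside.
- rack: Bystander, fixed: white rack of capped sample tubes, 200 by 85 mm, 94 mm high, on the right (-y). Origin: centre of the underside.
- tipbox: Bystander: grey box 120 by 85 mm, 55 mm high, on the left (+y). Origin: centre of the underside.
There are look-alikes about, which are no part of the job. Of the things that look like the disc, the smaller one is meant. What is shaped like the wide_beaker but red is not meant.

How it is judged:
By the outcome, as a careful person would: the job done as asked, in the order asked, and still so for the second after the job is handed in, with the robot touching nothing.
It also fails if it takes over 69 s, if anything falls off the work surface, if the arm or the gripper's body presses on something with over 40 N, if the wrist force passes 120 N, or if a joint passes its speed limit or range.

## Working session

There is one attempt and no reset: what is moved stays moved. The work goes in short steps, Python scripts to look and compute and a tool call to move; the robot and the scene stay as the last step left them, time stands still between calls to the robot, and variables do not carry over. Pictures are saved under pics/ and viewed, about 8 in all and at most 12, crops included, and the job is handed in when it is done.

Besides the shell and the picture viewer there is one more tool, called as a command line: name --argument value ..., lists and objects as JSON in quotes. step_arm: Moves the arm, as the interface text tells. Its arguments: {"type":"object","properties":{"series":{"type":"array","items":{"type":"number"}},"force":{"type":"number"}},"required":["series"]}

```bash
mkdir -p pics; ls; python3 - <<'E'
from bench import manip
import cv2,numpy as np
s=manip.sense();print(s, manip.tips_ahead)
ims=[]
for n in("scene","side"):
    c=manip.read_camera(n);cv2.imwrite(f"pics/{n}0.png",c["pixels"][:,:,::-1]);np.savez(f"{n}0.npz",**c)
    print(n,c["K"].tolist(),c["distortion"],c["rvec"],c["tvec"])
    R=cv2.Rodrigues(np.array(c["rvec"]))[0];print(-R.T@np.array(c["tvec"]).ravel())
E
```

```text
pics
{'clock': 0.0, 'joints': array([ 1.02578617,  0.33390816,  0.03983426,  1.46631908, -0.01337493,
        1.34330701, -0.05849356]), 'joint_velocities': array([ 3.06056849e-04,  2.89085688e-03,  1.12324964e-03, -6.78943382e-04,
        7.72498553e-04,  1.12886714e-03, -5.57414496e-05]), 'tau': array([-1.98649577e-03, -6.56347346e+01,  1.33412920e+00, -4.03797269e+01,
       -5.97662735e-02,  4.48202505e-02,  1.40834732e-04]), 'position': array([ 0.28006   , -0.58605653,  0.2406371 ]), 'tcp_rot': array([-1.38693546,  0.87595299, -0.87352427]), 'contact_force': array([ 1.15161322, -0.37331034,  0.11872659]), 'ft_torque': array([-0.01804117, -0.00683319,  0.00215152]), 'finger_gap': 0.9968330973200968} 0.019
scene [[370.48562876326685, 0.0, 251.81391539383526], [0.0, 370.48562876326685, 190.47139402524994], [0.0, 0.0, 1.0]] [-0.05885415  0.          0.          0.          0.        ] [ 2.20354964  0.60911842 -0.29407918] [-0.53645515 -0.1517554   1.44576617]
[ 1.08705746 -0.75146207  0.80911339]
side [[420.9754084165767, 0.0, 251.04353450933107], [0.0, 420.9754084165767, 197.30129506301347], [0.0, 0.0, 1.0]] [-0.05386785  0.          0.          0.          0.        ] [ 2.07454609 -0.65322317  0.31824397] [-0.51184916  0.25459902  1.40801592]
[-0.13751654 -1.15376725  0.97940257]
```

View pics/scene0.png

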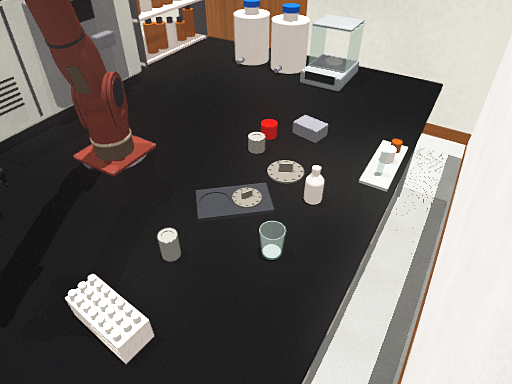

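View pics/side0.png

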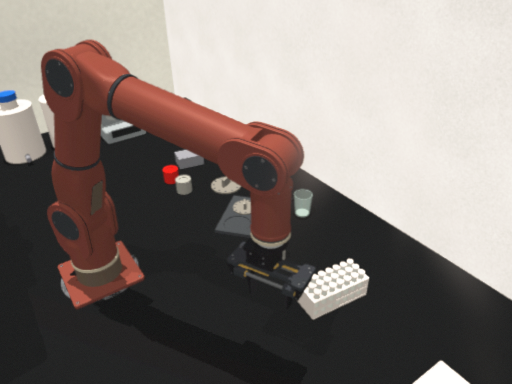

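The scene view shows the stand around (234,200), its pocket at (215,203) and the small disc at (247,197). The wide beaker is at (257,143) and the narrow one at (169,245). The larger disc at (286,171) and the red beaker at (269,129) are the look-alikes. In the side view the arm partly hides the stand.

```bash
cat > h.py <<'E'
import cv2,numpy as np
def load(n): return dict(np.load(n+".npz"))
def pose(c):
    R=cv2.Rodrigues(np.array(c["rvec"],float))[0];return R,-R.T@np.array(c["tvec"],float).ravel()
def cast(c,uv,z):
    R,o=pose(c);p=cv2.undistortPoints(np.array(uv,float).reshape(-1,1,2),np.array(c["K"]),np.array(c["distortion"])).reshape(-1,2)
    d=np.c_[p,np.ones(len(p))]@R
    return (o+d*((z-o[2])/d[:,2])[:,None])[:,:2]
def proj(c,P): return cv2.projectPoints(np.array(P,float).reshape(-1,3),np.array(c["rvec"]),np.array(c["tvec"]),np.array(c["K"]),np.array(c["distortion"]))[0].reshape(-1,2)
def blobs(m,a=40):
    n,l,s,ce=cv2.connectedComponentsWithStats(m.astype(np.uint8));return [(l==i,s[i],ce[i]) for i in range(1,n) if s[i][4]>a]
E
python3 - <<'E'
from h import *
c=load("scene0");im=c["pixels"]
cv2.imwrite("pics/crop0.png",cv2.resize(im[120:270,150:330,::-1],None,fx=4,fy=4,interpolation=cv2.INTER_CUBIC))
for m,s,ce in blobs(im.max(2)>70):
    u,v,w,h,a=s
    if 140<ce[0]<330 and 110<ce[1]<270: print(s,ce.round(1),im[m].mean(0).round(),"z0",cast(c,[ce],0).round(3),"z.06",cast(c,[ce],.03).round(3))
for m,s,ce in blobs((im.max(2)>28)):
    if 140<ce[0]<330 and 110<ce[1]<270: print(s)
print(im[200,205],im[213,205],im[225,205],im[190,225])
E
```

```text
[292 115  36  28 693] [309.7 128. ] [147. 144. 149.] z0 [[0.582 0.551]] z.06 [[0.601 0.502]]
[248 119  30  35 648] [262.2 135.7] [174.  97.  91.] z0 [[0.439 0.394]] z.06 [[0.463 0.351]]
[267 160  38  24 705] [285.3 171.2] [172. 163. 150.] z0 [[0.632 0.226]] z.06 [[0.649 0.19 ]]
[303 165  22  40 639] [313.9 186.1] [206. 198. 191.] z0 [[0.756 0.2  ]] z.06 [[0.768 0.165]]
[ 196  182   78   37 2046] [233.1 200.1] [109. 108. 109.] z0 [[ 0.556 -0.003]] z.06 [[ 0.576 -0.031]]
[259 220  28  40 855] [271.8 238.6] [146. 159. 152.] z0 [[ 0.748 -0.088]] z.06 [[ 0.761 -0.112]]
[157 227  24  35 635] [168.8 243.8] [156. 153. 145.] z0 [[ 0.5  -0.26]] z.06 [[ 0.522 -0.278]]
[     0      0    512    384 187336]
[90 90 96] [87 88 92] [35 28 32] [89 90 94]
```

View pics/crop0.png

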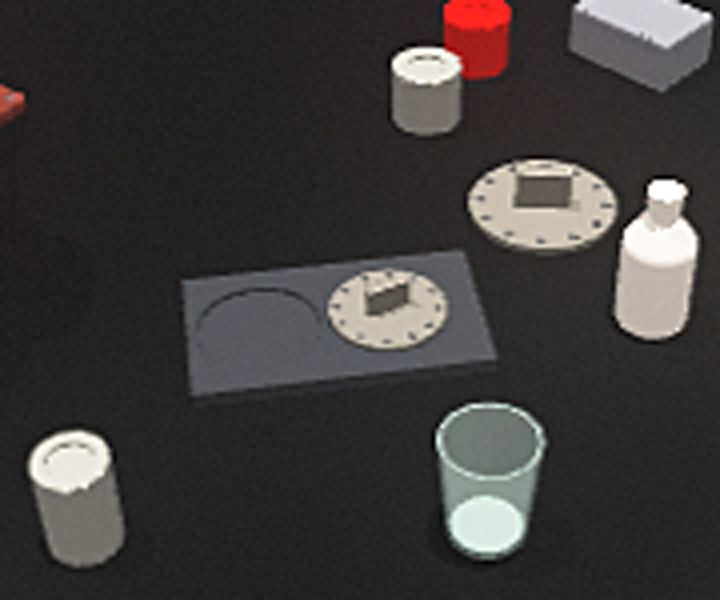

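The crop shows the stand's top corners at about (182,280), (465,250), (497,358) and (193,390). The pocket is in the left half at (260,335), and the disc at (388,308) has an upright bar with its dark side face at (388,297). The wide beaker's top is at (427,65) and the narrow beaker's top at (72,465).

```bash
cat >> h.py <<'E'
def contour(m): 
    k=max(cv2.findContours(m.astype(np.uint8),cv2.RETR_EXTERNAL,cv2.CHAIN_APPROX_NONE)[0],key=cv2.contourArea);return k.reshape(-1,2)
def circ(c,m,z): # enclosing circle of mask's outline on plane z
    q=cast(c,contour(m),z).astype(np.float32);x,r=cv2.minEnclosingCircle(q);e=cv2.fitEllipse(q);return np.round(x,4),round(r,4),np.round(e[0],4),np.round(e[1],4)
def box(im,u0,v0,u1,v1):
    m=np.zeros(im.shape[:2],bool);m[v0:v1,u0:u1]=1;return m
E
python3 - <<'E'
from h import *
c=load("scene0");im=c["pixels"].astype(int);g=im.min(2)
st=box(im,190,178,278,222)&(im.max(2)>70)
q=cast(c,contour(st),.014).astype(np.float32);r=cv2.minAreaRect(q);print("stand",r,cv2.boxPoints(r))
cr=np.array([(182,280),(465,250),(497,358),(193,388)])/4+[150,120]-.5+.125
k=cast(c,cr,.014);print(k,np.linalg.norm(np.roll(k,-1,0)-k,axis=1),k.mean(0))
d=box(im,228,184,266,212)&(g>125);print("disc",circ(c,blobs(d)[0][0],.02))
for n,b,z,t in(("wide",(244,128,268,142),.06,185),("nar",(154,224,184,246),.08,185)):
    m=box(im,*b)&(g>t);print(n,m.sum(),circ(c,max(blobs(m,20),key=lambda x:x[1][4])[0],z))
# bar dark face
m=box(im,236,186,256,200)&(g<110)&(im.max(2)<125)
for b,s,ce in blobs(m,10): print("bar dark",s,ce,im[b].mean(0))
c2=load("side0");i2=c2["pixels"].astype(int)
for n,b,z in(("wide",(172,172,196,198),.06),):
    m=box(i2,*b)&(i2.min(2)>175);print("side",n,m.sum(),circ(c2,max(blobs(m,10),key=lambda x:x[1][4])[0],z))
E
```

```text
stand ((0.5635449290275574, -0.011852055788040161), (0.24034693837165833, 0.14039099216461182), 40.76654052734375) [[ 0.42669222 -0.03715832]
 [ 0.51836455 -0.14348716]
 [ 0.7003976   0.01345421]
 [ 0.6087253   0.11978304]]
[[ 0.42630257 -0.0364318 ]
 [ 0.61099135  0.11934663]
 [ 0.69947765  0.01380451]
 [ 0.51397398 -0.13571272]] [0.24161305 0.13772786 0.23825828 0.13244991] [ 0.56268639 -0.00974835]
disc (array([0.597 , 0.0162]), 0.0487, array([0.5969, 0.016 ]), array([0.092 , 0.0938]))
wide 108 (array([0.4674, 0.2965]), 0.0318, array([0.4674, 0.2964]), array([0.0586, 0.06  ]))
nar 202 (array([ 0.5326, -0.2865]), 0.0267, array([ 0.5326, -0.2859]), array([0.0488, 0.0506]))
bar dark [236 186  20   4  42] [244.45238095 186.76190476] [87.11904762 88.5952381  94.57142857]
bar dark [241 191  11   8  57] [246.43859649 194.56140351] [88.10526316 83.80701754 76.26315789]
side wide 74 (array([0.467 , 0.2934]), 0.0298, array([0.4665, 0.2922]), array([0.0521, 0.0574]))
```

```bash
cat >> h.py <<'E'
def plan(p,yaw=None):
    "tool-frame shift (cm) and turn (deg) to TCP p with jaw axis along world yaw (deg, mod 180)"
    from bench import manip
    s=manip.sense();R=cv2.Rodrigues(s["tcp_rot"])[0]
    d=R.T@(np.array(p)-s["position"])*100
    cur=np.degrees(np.arctan2(R[1,0],R[0,0]))
    t=0 if yaw is None else -((yaw-cur+90)%180-90)   # tool y is down: turn = -world yaw
    print("t",round(s["clock"],2),"pos",s["position"].round(4),"yaw",cur.round(1),"tilt",R[:,1].round(3),"q7",s["joints"][6].round(2),"| shift",d.round(2),"turn",np.round(t,1),"F",s["contact_force"].round(1),"gap",round(s["finger_gap"]*8.7,2))
E
python3 - <<'E'
from h import *
plan([.59,-0.02,.25],45);plan([.56,-0.02,.25],135)
E
```

```text
t 0.1 pos [ 0.2801 -0.5861  0.2408] yaw -64.5 tilt [-0.001  0.001 -1.   ] q7 -0.06 | shift [-37.72  -0.87  52.37] turn 70.5 F [-0.7 -0.5 -0.1] gap 8.71
t 0.1 pos [ 0.2801 -0.5861  0.2408] yaw -64.5 tilt [-0.001  0.001 -1.   ] q7 -0.06 | shift [-39.01  -0.87  49.67] turn -19.5 F [-0.7 -0.5 -0.1] gap 8.71
```

step_arm --series '[8.7,-39,-4,50,-20,8.7,-39,-4,50,-20,8.7,-39,-4,50,-20,8.7,-39,-4,50,-20,8.7,-39,-4,50,-20,8.7,-39,-4,50,-20,8.7,-39,-4,50,-20,8.7,-39,-4,50,-20,8.7,-39,-4,50,-20,8.7,-39,-4,50,-20,8.7,-39,-4,50,-20,8.7,-39,-4,50,-20]'

```text
clock: 1.6
position: [0.5631, -0.0187, 0.2811]
tcp_rot: [-1.485, 0.606, -0.605]
contact_force: [0.2, -0.5, -0.6]
finger_gap: 1.002
```

```bash
python3 - <<'E'
from h import *
from bench import manip
plan([.56,-0.02,.28],135)
for n in("wrist","side","scene"):
    c=manip.read_camera(n);np.savez(n+"1.npz",**c);cv2.imwrite(f"pics/{n}1.png",c["pixels"][:,:,::-1])
cv2.imwrite("pics/both1.png",np.hstack([cv2.imread("pics/wrist1.png")[:, :],cv2.imread("pics/side1.png")[120:,100:388].copy() if 0 else cv2.resize(cv2.imread("pics/side1.png")[150:300,150:330],(288,384))]))
c=load("wrist1");print(pose(c)[1],pose(c)[0].round(2),c["K"][0,0])
E
```

```text
t 1.6 pos [ 0.5631 -0.0187  0.2811] yaw -44.4 tilt [-0.001  0.    -1.   ] q7 -0.89 | shift [-0.13  0.11 -0.31] turn 0.6 F [ 0.2 -0.5 -0.6] gap 8.72
[0.6165154  0.03692602 0.42336839] [[ 0.71 -0.7  -0.  ]
 [-0.67 -0.69  0.28]
 [-0.2  -0.2  -0.96]] 338.1756286624884
```

View pics/both1.png

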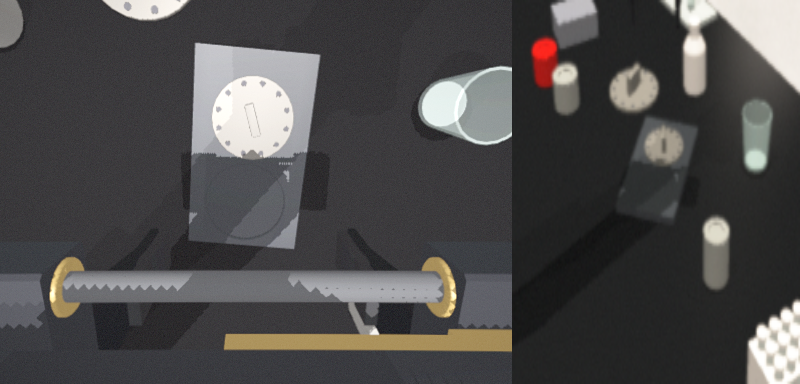

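The wrist view shows the stand with corners at (195,43), (320,54), (295,248) and (189,240). The disc is at (252,118), with its bar running from (249,104) to (257,136). The glass is on the right. The side view is now unobstructed.

```bash
python3 - <<'E'
from h import *
c=load("wrist1");im=c["pixels"].astype(int)
k=cast(c,[(195,43),(320,54),(295,248),(189,240)],.014);print("stand",k.round(4).tolist(),np.linalg.norm(np.roll(k,-1,0)-k,axis=1).round(3),k.mean(0),np.degrees(np.arctan2(*(k[0]+k[1]-k[2]-k[3])[::-1])))
b=cast(c,[(249,104),(257,136)],.045);print("bar",b,np.linalg.norm(b[1]-b[0]),b.mean(0),np.degrees(np.arctan2(*(b[1]-b[0])[::-1])))
m=box(im,205,68,300,162)&(im.min(2)>110);q=contour(m);q=q[q[:,1]<150];w=cast(c,q,.02)
A=np.c_[2*w,np.ones(len(w))];x=np.linalg.lstsq(A,(w**2).sum(1),rcond=None)[0];print("disc",x[:2],np.sqrt(x[2]+x[:2]@x[:2]))
cv2.imwrite("pics/bar1.png",cv2.resize(cv2.createCLAHE(4,(2,2)).apply(im[60:250,180:330].min(2).astype(np.uint8)),None,fx=3,fy=3,interpolation=cv2.INTER_CUBIC))
c=load("side1");im=c["pixels"].astype(int);u=proj(c,[[.597,.016,.02],[.4674,.2955,.06],[.5326,-.286,.08]]);print(u)
for n,p,z in zip("dwn",u,(.02,.06,.08)):
    x,y=p.astype(int)
    mm=box(im,x-14,y-12,x+15,y+9)
    for t in(120,150,180):
        B=blobs(mm&(im.min(2)>t),20)
        if B: print(n,t,circ(c,max(B,key=lambda e:e[1][4])[0],z))
E
```

```text
stand [[0.6077, 0.1202], [0.6995, 0.0144], [0.5189, -0.1423], [0.4271, -0.0364]] [0.14  0.239 0.14  0.239] [ 0.56328287 -0.01101613] 40.930797210785975
bar [[0.6056492  0.03206805]
 [0.58792869 0.0014203 ]] 0.035401991437296075 [0.59678894 0.01674418] -120.0364729426181
disc [0.5993611 0.0211296] 0.059986941577712304
[[244.0700373  206.07948733]
 [182.38205815 178.41170002]
 [277.12254384 239.46821973]]
d 120 (array([0.5996, 0.0168]), 0.0488, array([0.5979, 0.0164]), array([0.0833, 0.0914]))
w 120 (array([0.4676, 0.2911]), 0.037, array([0.4668, 0.2913]), array([0.0634, 0.0684]))
w 150 (array([0.4667, 0.2928]), 0.0327, array([0.4676, 0.2929]), array([0.0584, 0.0608]))
w 180 (array([0.4677, 0.293 ]), 0.0292, array([0.4673, 0.292 ]), array([0.05  , 0.0565]))
n 120 (array([ 0.5334, -0.2895]), 0.0292, array([ 0.5317, -0.2886]), array([0.0512, 0.0547]))
n 150 (array([ 0.5316, -0.2884]), 0.0266, array([ 0.5316, -0.2884]), array([0.0489, 0.0502]))
n 180 (array([ 0.5313, -0.2882]), 0.0235, array([ 0.5312, -0.289 ]), array([0.0418, 0.0448]))
```

View pics/bar1.png

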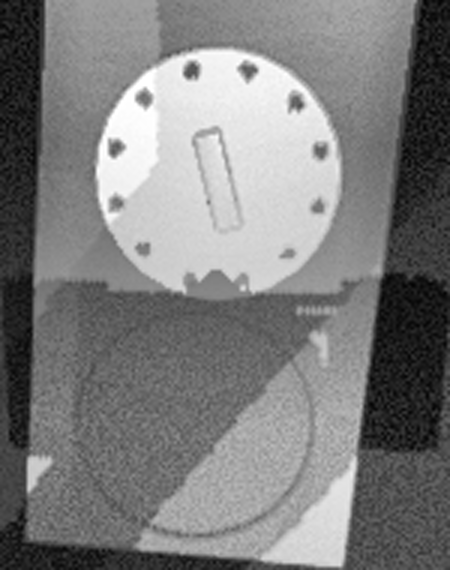

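```bash
python3 - <<'E'
from h import *
print(cast(load("wrist1"),[(245.2,200.7)],.014))
plan([.597,.0165,.1],-30)
E
```

```text
[[ 0.51801624 -0.04951466]]
t 1.75 pos [ 0.5627 -0.0211  0.2813] yaw -44.6 tilt [-0.001 -0.001 -1.   ] q7 -0.89 | shift [-0.2  18.13  5.1 ] turn -14.6 F [-0.4 -1.6  0.3] gap 8.68
```

step_arm --series '[4,-0.2,4,5.1,-10,4,-0.2,10,5.1,-14.5,4,-0.2,15,5.1,-14.5,4,-0.2,18,5.1,-14.5,4,-0.2,18,5.1,-14.5]'

```text
clock: 2.38
position: [0.5956, 0.0168, 0.0993]
tcp_rot: [-1.533, 0.415, -0.408]
contact_force: [-0.2, 0.7, -0.1]
finger_gap: 0.522
```

```bash
python3 - <<'E'
from h import *
plan([.597,.0165,.043],-30)
E
```

```text
t 2.38 pos [0.5956 0.0168 0.0993] yaw -30.1 tilt [-0.005 -0.001 -1.   ] q7 -0.79 | shift [0.16 5.63 0.06] turn -0.1 F [-0.2  0.7 -0.1] gap 4.54
```

step_arm --series '[3,0.1,3,0,0,3,0.1,5,0,0,3,0.1,5.6,0,0,2,0.1,5.6,0,0,1,0.1,5.6,0,0,0.5,0.1,5.6,0,0,0.5,0.1,5.6,0,0,0.5,0.1,5.6,0,0]' --force 6

```text
clock: 3.38
position: [0.5989, 0.0184, 0.0464]
tcp_rot: [-1.531, 0.409, -0.411]
contact_force: [-1.4, 0.4, 6.0]
finger_gap: 0.114
```

```bash
python3 - <<'E'
from h import *
plan([.5167,-.051,.043])
plan([.5167,-.051,.039])
E
```

```text
t 3.38 pos [0.5989 0.0184 0.0464] yaw -30.0 tilt [ 0.001  0.    -1.   ] q7 -0.82 | shift [ -3.65   0.33 -10.12] turn 0 F [-1.4  0.4  6. ] gap 0.99
t 3.38 pos [0.5989 0.0184 0.0464] yaw -30.0 tilt [ 0.001  0.    -1.   ] q7 -0.82 | shift [ -3.65   0.73 -10.12] turn 0 F [-1.4  0.4  6. ] gap 0.99
```

step_arm --series '[0.5,-0.4,0,-1,0,0.5,-0.8,0,-2.1,0,0.5,-1.2,0,-3.2,0,0.5,-1.6,0,-4.3,0,0.5,-2,0,-5.4,0,0.5,-2.4,0,-6.5,0,0.5,-2.8,0,-7.6,0,0.5,-3.2,0,-8.7,0,0.5,-3.6,0,-9.8,0,0.5,-3.6,0.2,-9.8,0,0.5,-3.6,0.4,-9.8,0,0.5,-3.6,0.4,-9.8,0]'

```text
clock: 4.88
position: [0.5178, -0.0485, 0.041]
tcp_rot: [-1.532, 0.411, -0.409]
contact_force: [-0.7, -0.2, -1.0]
finger_gap: 0.113
```

```bash
python3 - <<'E'
from h import *
from bench import manip
plan([.517,-.0506,.039])
for n in("wrist","scene","side"):
    c=manip.read_camera(n);np.savez(n+"2.npz",**c);cv2.imwrite(f"pics/{n}2.png",c["pixels"][:,:,::-1])
a=cv2.imread("pics/wrist2.png");b=cv2.imread("pics/scene2.png")[165:237,185:285]
cv2.imwrite("pics/b2.png",np.hstack([cv2.resize(a,(400,300)),cv2.resize(b,(400,300),interpolation=cv2.INTER_CUBIC)]))
E
```

```text
t 4.88 pos [ 0.5178 -0.0485  0.041 ] yaw -29.9 tilt [-0.001  0.    -1.   ] q7 -0.67 | shift [ 0.04  0.2  -0.22] turn 0 F [-0.7 -0.2 -1. ] gap 0.98
```

View pics/b2.png

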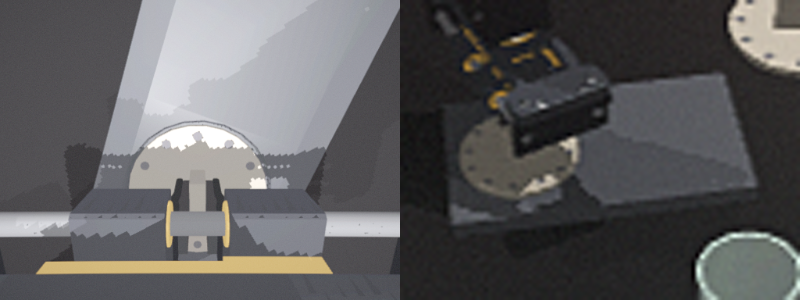

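step_arm --series '[2.5,0,0,0,0,3,0,0,0,0,3,0,-1,0,0,3,0,-6,0,0,3,0,-12,0,0,5,0,-18,-4,0,8.7,0,-18,-4,0]'

```text
clock: 5.9
position: [0.4994, -0.0853, 0.2261]
tcp_rot: [-1.532, 0.406, -0.417]
contact_force: [-0.2, 0.6, -0.7]
finger_gap: 0.491
```

```bash
python3 - <<'E'
from h import *
from bench import manip
for n in("wrist","scene","side"):
    c=manip.read_camera(n);np.savez(n+"3.npz",**c);cv2.imwrite(f"pics/{n}3.png",c["pixels"][:,:,::-1])
a=cv2.imread("pics/wrist3.png");b=cv2.imread("pics/scene3.png")[165:237,185:285]
cv2.imwrite("pics/b3.png",np.hstack([cv2.resize(a,(400,300)),cv2.resize(b,(400,300),interpolation=cv2.INTER_CUBIC)]))
plan([.467,.2935,.15],0)
c=load("scene3");im=c["pixels"].astype(int)
r=(im[:,:,0]>120)&(im[:,:,1]<60)&box(im,250,110,285,150);q=contour(r);print("red",r.sum(),q.min(0),q.max(0),cast(c,[[ (q[:,0].min()+q[:,0].max())/2,(q[:,1].min()+q[:,1].max())/2]],.03))
d=box(im,190,180,245,222)&(im.min(2)>118);print("disc",circ(c,max(blobs(d),key=lambda e:e[1][4])[0],.016))
c=load("side3");im=c["pixels"].astype(int)
u=proj(c,[[.517,-.05,.016]])[0].astype(int);print(u)
d=box(im,u[0]-22,u[1]-14,u[0]+22,u[1]+16)&(im.min(2)>115);print("side disc",circ(c,max(blobs(d),key=lambda e:e[1][4])[0],.016))
E
```

```text
t 6.05 pos [ 0.4982 -0.0831  0.2214] yaw -30.0 tilt [ 0. -0. -1.] q7 -0.48 | shift [-21.52   7.14  31.06] turn -30.0 F [0.4 0.1 0.5] gap 5.43
red 287 [261 119] [277 139] [[0.46111731 0.41048825]]
disc (array([ 0.517 , -0.0518]), 0.0473, array([ 0.5197, -0.0465]), array([0.0762, 0.0918]))
[236 222]
side disc (array([ 0.5181, -0.0506]), 0.0462, array([ 0.5203, -0.0457]), array([0.0713, 0.0924]))
```

View pics/b3.png

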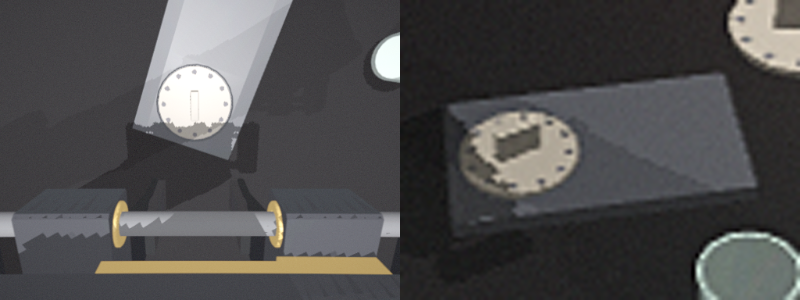

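The wrist view shows the disc at (194,102) in the half-size picture, concentric in the pocket end of the stand. The scene view agrees, with the disc centre at about (0.517,-0.051), which is the pocket centre.

step_arm --series '[8.7,-5,2,6,-8,8.7,-10,4,12,-16,8.7,-14,5,18,-24,8.7,-18,6,24,-30,8.7,-20,7,28,-30,8.7,-21.5,7,31,-30,8.7,-21.5,7,31,-30,8.7,-21.5,7,31,-30,8.7,-21.5,7,31,-30]'

```text
clock: 7.18
position: [0.4669, 0.2911, 0.1509]
tcp_rot: [-1.572, 0.001, 0.0]
contact_force: [0.2, 0.6, -0.7]
finger_gap: 1.0
```

```bash
python3 - <<'E'
from h import *
from bench import manip
c=load("wrist3");im=c["pixels"].astype(int)
m=max(blobs(box(im,195,75,305,185)&(im.min(2)>150)),key=lambda e:e[1][4])[0];q=contour(m);q=q[q[:,1]<150]
for z in(.016,.02):
    w=cast(c,q,z);x=np.linalg.lstsq(np.c_[2*w,np.ones(len(w))],(w**2).sum(1),rcond=None)[0];print("wrist disc",z,x[:2],np.sqrt(x[2]+x[:2]@x[:2]))
c=manip.read_camera("wrist");np.savez("wrist4.npz",**c);cv2.imwrite("pics/wrist4.png",c["pixels"][:,:,::-1])
print(proj(c,[[.467,.295,.06],[.467,.295,0]]))
plan([.467,.294,.04],0)
E
```

```text
wrist disc 0.016 [ 0.52296319 -0.03971326] 0.05313397530757597
wrist disc 0.02 [ 0.52311584 -0.0394635 ] 0.05253113792463903
[[254.2232235  200.05492849]
 [254.02602443 179.74979491]]
t 7.22 pos [0.4672 0.2909 0.1512] yaw -0.1 tilt [-0.    -0.001 -1.   ] q7 -0.83 | shift [-0.02 11.12  0.32] turn -0.1 F [ 0.8 -0.  -0.6] gap 8.69
```

View pics/wrist4.png

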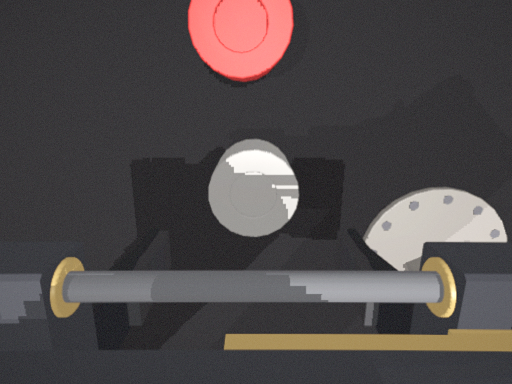

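The wide beaker's top is centred at about (253,194), near the predicted column and about 4 mm further in y. The red beaker at (241,20) and the big disc on the right are clear of the fingers.

step_arm --series '[8.7,0,3,0.6,0,8.7,0,7,0.6,0,8.7,0,9.5,0.6,0,8.7,0,11.1,0.6,0,8.7,0,11.1,0.6,0,7,0,11.1,0.6,0,6.2,0,11.1,0.6,0,6,0,11.1,0.6,0,6,0,11.1,0.6,0,6,0,11.1,0.6,0]' --force 12

```text
clock: 8.48
position: [0.4672, 0.2989, 0.0412]
tcp_rot: [-1.571, -0.001, -0.0]
contact_force: [-1.7, -1.5, 6.5]
finger_gap: 0.744
```

```bash
python3 - <<'E'
from h import *
from bench import manip
c=manip.read_camera("wrist");np.savez("wrist5.npz",**c);cv2.imwrite("pics/wrist5.png",c["pixels"][:,:,::-1])
plan([.467,.297,.14])
E
```

```text
t 8.53 pos [0.4672 0.2989 0.0411] yaw 0.0 tilt [ 0.001  0.    -1.   ] q7 -0.94 | shift [-0.01 -9.89 -0.18] turn 0 F [-0.8 -0.6  5.3] gap 6.47
```

```bash
python3 - <<'E'
from h import *
c=load("wrist5");print(proj(c,[[.467,.294,.06],[.467,.299,.06],[.467,.304,.06]]))
E
```

```text
[[254.37248803 299.30650379]
 [254.39503199 288.74918163]
 [254.41808952 277.98993141]]
```

View pics/wrist5.png

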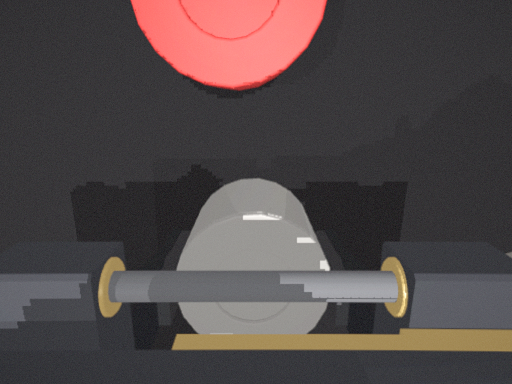

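The wide beaker sits between the pads, with its top at about (253,280), roughly 3–4 mm ahead in y. Now I lift it and carry it across.

step_arm --series '[6,0,-2,0,0,6,0,-6,0,0,6,0,-10,-2,0,6,1,-10,-6,0,6,1.5,-10,-10,0,6,2,-10,-14.5,0,6,3,-10,-19,0,6,3.5,-10,-23.5,0,6,4,-10,-28,0,6,4.5,-10,-32,0,6,5,-10,-35.4,0,6,5,-10,-35.4,0]'

```text
clock: 10.02
position: [0.5171, -0.0582, 0.1413]
tcp_rot: [-1.571, 0.003, -0.003]
contact_force: [-0.7, 1.0, -1.7]
finger_gap: 0.737
```

```bash
python3 - <<'E'
from h import *
from bench import manip
plan([.517,-.055,.057],0)
for n in("scene","side"):
    c=manip.read_camera(n);np.savez(n+"6.npz",**c);cv2.imwrite(f"pics/{n}6.png",c["pixels"][:,:,::-1])
    u=proj(c,[[.517,-.0515,.10]])[0].astype(int);print(n,u)
    im=c["pixels"];cv2.imwrite(f"pics/{n}6c.png",cv2.resize(im[u[1]-45:u[1]+45,u[0]-50:u[0]+50,::-1],(400,360),interpolation=cv2.INTER_CUBIC))
cv2.imwrite("pics/b6.png",np.hstack([cv2.imread("pics/scene6c.png"),cv2.imread("pics/side6c.png")]))
E
```

```text
t 10.03 pos [ 0.5171 -0.0582  0.1413] yaw -0.2 tilt [ 0.    -0.001 -1.   ] q7 -0.09 | shift [-0.02  8.43  0.33] turn -0.2 F [-0.7  1.  -1.7] gap 6.41
scene [212 180]
side [235 204]
```

View pics/b6.png

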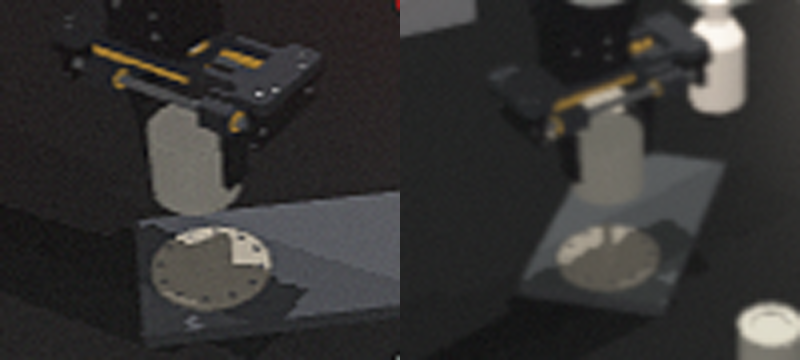

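```bash
python3 - <<'E'
from h import *
for n,p in(("scene",(209.3,181.5)),("side",(237.8,205.3))): print(n,cast(load(n+"6"),[p],.10))
E
```

```text
scene [[ 0.51136215 -0.0605012 ]]
side [[ 0.51989636 -0.06374093]]
```

step_arm --series '[6,0,0,0.5,0,6,0,2.5,0.5,0,6,0,5,0.5,0,6,0,6.5,0.5,0,6,0,7.4,0.5,0,6,0,7.8,0.5,0,6,0,8,0.5,0,6,0,8.1,0.5,0,6,0,8.2,0.5,0,6,0,8.2,0.5,0]'

```text
clock: 11.38
position: [0.5171, -0.0504, 0.0587]
tcp_rot: [-1.571, -0.001, 0.0]
contact_force: [0.1, -1.5, -1.4]
finger_gap: 0.739
```

```bash
python3 - <<'E'
from h import *
plan([.517,-.053,.057],0)
E
```

```text
t 11.38 pos [ 0.5171 -0.0504  0.0587] yaw 0.0 tilt [ 0. -0. -1.] q7 -0.17 | shift [-0.01  0.17 -0.26] turn 0.0 F [ 0.1 -1.5 -1.4] gap 6.43
```

step_arm --series '[6,0,0.05,-0.15,0,6,0,0.1,-0.15,0,6,0,0.15,-0.15,0,6,0,0.2,-0.15,0,6,0,0.2,-0.15,0]'

```text
clock: 12.0
position: [0.5171, -0.0518, 0.0571]
tcp_rot: [-1.571, -0.0, 0.001]
contact_force: [-4.0, -0.7, 7.7]
finger_gap: 0.74
```

step_arm --series '[6.6,0,0,0,0,7,0,0,0,0,8,0,0,0,0,8.7,0,0,0,0,8.7,0,-1,0,0,8.7,0,-5,0,0,8.7,0,-10,0,0,8.7,0,-15,0,0,8.7,0,-15,-6,0,8.7,0,-15,-12,0,8.7,0,-15,-18,0,8.7,0,-15,-18,0]'

```text
clock: 13.5
position: [0.5158, -0.2376, 0.2067]
tcp_rot: [-1.572, 0.006, -0.005]
contact_force: [0.1, 1.1, -0.5]
finger_gap: 0.999
```

```bash
python3 - <<'E'
from h import *
from bench import manip
plan([.532,-.288,.05],0)
for n in("scene","side","wrist"):
    c=manip.read_camera(n);np.savez(n+"7.npz",**c);im=c["pixels"].astype(int)
    if n=="wrist": cv2.imwrite("pics/w7.png",im[:,:,::-1]);continue
    u=proj(c,[[.517,-.052,.076]])[0].astype(int);print(n,u)
    cv2.imwrite(f"pics/{n}7c.png",cv2.resize(c["pixels"][u[1]-45:u[1]+45,u[0]-50:u[0]+50,::-1],(400,360),interpolation=cv2.INTER_CUBIC))
    for t in(140,160,180):
        B=blobs(box(im,u[0]-15,u[1]-12,u[0]+16,u[1]+9)&(im.min(2)>t),20)
        if B: print(n,t,circ(c,max(B,key=lambda e:e[1][4])[0],.076))
cv2.imwrite("pics/b7.png",np.vstack([np.hstack([cv2.imread("pics/scene7c.png"),cv2.imread("pics/side7c.png")])[:, :],cv2.resize(cv2.imread("pics/w7.png"),(320,240))[:, :].repeat(1,0) if 0 else cv2.copyMakeBorder(cv2.resize(cv2.imread("pics/w7.png"),(320,240)),0,0,0,480,0)]))
E
```

```text
t 13.5 pos [ 0.5158 -0.2376  0.2067] yaw -0.4 tilt [-0.    -0.001 -1.   ] q7 0.25 | shift [ 1.66 15.67 -5.01] turn -0.4 F [ 0.1  1.1 -0.5] gap 8.69
scene [212 186]
scene 140 (array([ 0.5176, -0.0542]), 0.0333, array([ 0.5174, -0.0535]), array([0.0604, 0.0642]))
scene 160 (array([ 0.5178, -0.0536]), 0.033, array([ 0.5174, -0.0537]), array([0.0607, 0.0624]))
scene 180 (array([ 0.5178, -0.0536]), 0.033, array([ 0.5171, -0.0537]), array([0.0605, 0.0619]))
side [235 209]
side 140 (array([ 0.5163, -0.0582]), 0.0362, array([ 0.5165, -0.0562]), array([0.0632, 0.0669]))
side 160 (array([ 0.5176, -0.0564]), 0.033, array([ 0.5167, -0.0556]), array([0.0597, 0.0618]))
side 180 (array([ 0.5176, -0.0553]), 0.0304, array([ 0.5172, -0.0556]), array([0.054 , 0.0589]))[ WARN:0@11.302] global loadsave.cpp:1063 imwrite_ Unsupported depth image for selected encoder is fallbacked to CV_8U.
```

View pics/b7.png

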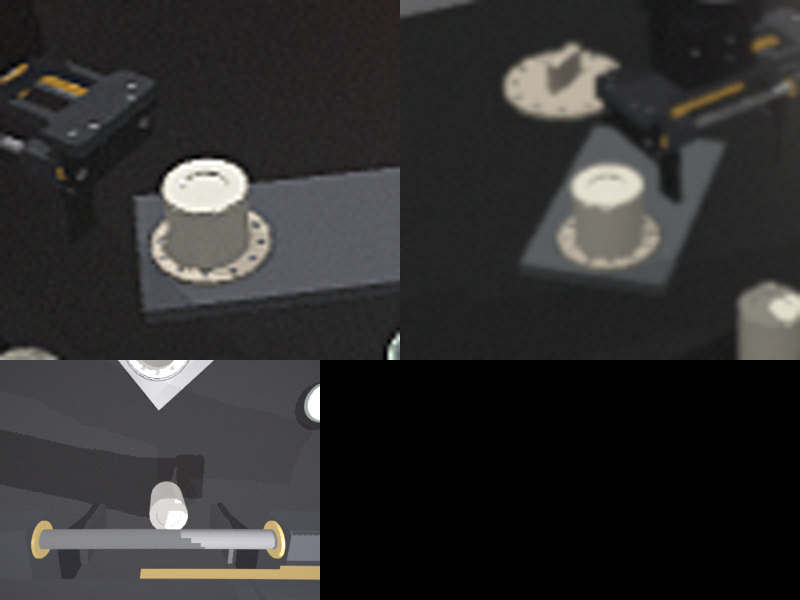

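The wide beaker stands upright on the disc in both crops, with the disc ring showing evenly all round, at about (0.5173,-0.0546). In the wrist view the narrow beaker is at about (170,505) of the composite, between the fingers.

```bash
python3 - <<'E'
from h import *
c=load("scene0");print("rack corners",cast(c,[(67,296),(93,276),(152,320),(126,345)],.09).round(3))
c=load("wrist7");im=c["pixels"].astype(int);print(proj(c,[[.532,-.2872,.08]]))
u=proj(c,[[.532,-.2872,.08]])[0]
plan([.532,-.2872,.055],0)
E
```

```text
rack corners [[ 0.469 -0.56 ]
 [ 0.476 -0.489]
 [ 0.679 -0.502]
 [ 0.672 -0.573]]
[[270.77745896 252.47944735]]
t 13.65 pos [ 0.5174 -0.2307  0.207 ] yaw 0.1 tilt [ 0.     0.001 -1.   ] q7 0.25 | shift [ 1.44 15.19 -5.66] turn 0.1 F [ 0.6  0.1 -0.6] gap 8.69
```

step_arm --series '[8.7,0.7,0,-3,0,8.7,1.4,0,-5.7,0,8.7,1.4,2,-5.7,0,8.7,1.4,6,-5.7,0,8.7,1.4,10,-5.7,0,8.7,1.4,13,-5.7,0,8.7,1.4,14.5,-5.7,0,8.7,1.4,15.2,-5.7,0,8.7,1.4,15.2,-5.7,0]'

```text
clock: 14.78
position: [0.5316, -0.2884, 0.055]
tcp_rot: [-1.571, -0.001, 0.001]
contact_force: [-0.6, 0.2, 0.7]
finger_gap: 0.998
```

step_arm --series '[7,0,0,0,0,6,0,0,0,0,5.5,0,0,0,0,5,0,0,0,0,4.8,0,0,0,0,4.8,0,0,0,0,4.8,0,0,0,0]' --force 12

```text
clock: 15.65
position: [0.5314, -0.2888, 0.0546]
tcp_rot: [-1.571, -0.001, 0.0]
contact_force: [0.6, -0.9, 1.5]
finger_gap: 0.608
```

```bash
python3 - <<'E'
from h import *
from bench import manip
plan([.532,-.2872,.055],0)
c=manip.read_camera("wrist");np.savez("wrist8.npz",**c);im=c["pixels"]
s=manip.sense()["position"]
print(proj(c,[[s[0],s[1]+d,.08] for d in(-.005,0,.005)]))
# widest row of the beaker silhouette -> row of top centre
for r in range(180,265,8):
    k=np.where(im[r,150:360].min(1)>75)[0]; print(r,(k.min()+150,k.max()+150) if len(k) else None)
E
```

```text
t 15.65 pos [ 0.5314 -0.2888  0.0546] yaw 0.0 tilt [ 0. -0. -1.] q7 0.25 | shift [ 0.06 -0.04  0.16] turn 0.0 F [ 0.6 -0.9  1.5] gap 5.29
[[254.93764673 309.14598177]
 [254.96715786 298.19474188]
 [254.99737456 287.02517985]]
180 (np.int64(154), np.int64(354))
188 (np.int64(220), np.int64(285))
196 (np.int64(151), np.int64(292))
204 (np.int64(150), np.int64(295))
212 (np.int64(208), np.int64(341))
220 (np.int64(152), np.int64(341))
228 (np.int64(154), np.int64(341))
236 (np.int64(158), np.int64(339))
244 (np.int64(150), np.int64(339))
252 (np.int64(166), np.int64(339))
260 (np.int64(150), np.int64(328))
```

step_arm --series '[4.8,0,-2,0,0,4.8,0,-6,0,0,4.8,0,-10,0,0,4.8,0,-12,2,0,4.8,-0.5,-12,6,0,4.8,-0.8,-12,10,0,4.8,-1,-12,14,0,4.8,-1.2,-12,18,0,4.8,-1.4,-12,21,0,4.8,-1.4,-12,23,0,4.8,-1.4,-12,23.3,0,4.8,-1.4,-12,23.3,0]'

```text
clock: 17.2
position: [0.5167, -0.0558, 0.1745]
tcp_rot: [-1.571, -0.0, 0.001]
contact_force: [-0.9, -0.5, -2.0]
finger_gap: 0.609
```

```bash
python3 - <<'E'
from h import *
from bench import manip
plan([.5172,-.0555,.1306],0)
for n in("scene","side"):
    c=manip.read_camera(n);np.savez(n+"9.npz",**c)
    u=proj(c,[[.517,-.054,.10]])[0].astype(int);print(n,u)
    cv2.imwrite(f"pics/{n}9c.png",cv2.resize(c["pixels"][u[1]-60:u[1]+40,u[0]-40:u[0]+40,::-1],(400,500),interpolation=cv2.INTER_CUBIC))
cv2.imwrite("pics/b9.png",np.hstack([cv2.imread("pics/scene9c.png"),cv2.imread("pics/side9c.png")]))
E
```

```text
t 17.2 pos [ 0.5167 -0.0558  0.1745] yaw 0.1 tilt [-0. -0. -1.] q7 -0.06 | shift [0.05 4.39 0.04] turn 0.1 F [-0.9 -0.5 -2. ] gap 5.3
scene [212 180]
side [235 204]
```

View pics/b9.png

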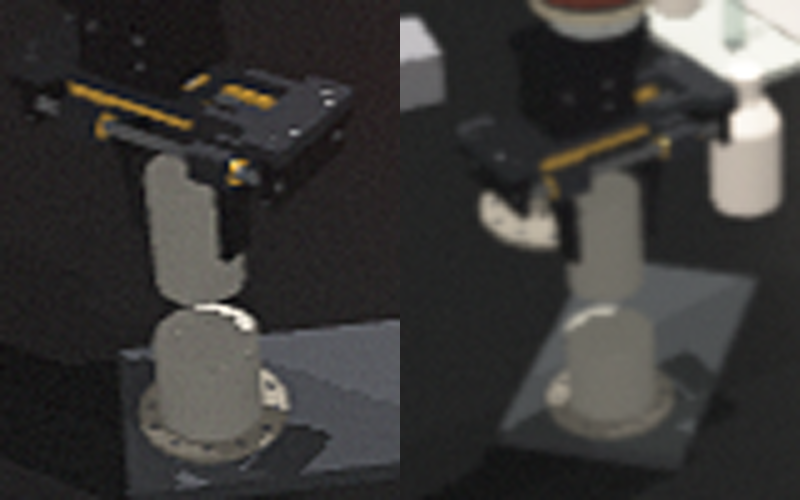

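The left (scene) crop shows the narrow beaker's rim at about (201,290), nearly above the wide top at (207,335). In the right (side) crop it is at about (604,285) over (610,335). I'll measure the axes numerically before lowering.

```bash
cat > axes.py <<'E'
from h import *
def axis(tag,zs,seed,rad,thr=80):
    "axis (x,y) from silhouette mid-columns in scene and side at heights zs, by plan-line intersection"
    A=[];b=[]
    for n in("scene","side"):
        c=load(n+tag);g=cv2.GaussianBlur(c["pixels"],(1,3),0).min(2).astype(float);R,o=pose(c)
        for z in zs:
            u,v=proj(c,[[*seed,z]])[0]
            s=np.linalg.norm(R@np.r_[seed,z]+c["tvec"].ravel());w=rad*c["K"][0,0]/s
            r=int(round(v));row=g[r];k0=int(round(u));
            e=[]
            for d in(-1,1):
                xs=np.arange(k0+d*int(w-4),k0+d*int(w+5),d);xs2=np.linspace(xs[0],xs[-1],200);p=np.interp(xs2,np.arange(512),row)
                j=np.argmax(p<(p[:40].mean()+p[-40:].mean())/2);e.append(xs2[j])
            m=(e[0]+e[1])/2; 
            print(n,z,"width/exp",round((e[1]-e[0])/2/w,2),"mid-pred",round(m-u,2))
            if abs((e[1]-e[0])/2/w-1)>.15: continue
            p,q=cast(c,[(m,r)],z)[0],o[:2];t=(p-q)/np.linalg.norm(p-q);nrm=np.array([-t[1],t[0]]);A.append(nrm);b.append(nrm@p)
    x=np.linalg.lstsq(np.array(A),np.array(b),rcond=None)[0];print(tag,x.round(4),"res",(np.array(A)@x-b).round(4));return x
E
python3 - <<'E'
from axes import *
axis("9",[.03,.04,.05,.06],[.517,-.0546],.033)
axis("7",[.03,.04,.05,.06],[.517,-.0546],.033)
axis("9",[.125,.13,.135,.14,.145,.15],[.517,-.0555],.027)
E
```

```text
scene 0.03 width/exp 0.85 mid-pred -2.37
scene 0.04 width/exp 0.8 mid-pred -2.59
scene 0.05 width/exp 1.07 mid-pred 0.8
scene 0.06 width/exp 0.98 mid-pred -0.25
side 0.03 width/exp 0.72 mid-pred 2.68
side 0.04 width/exp 1.12 mid-pred -0.76
side 0.05 width/exp 1.0 mid-pred 0.3
side 0.06 width/exp 0.99 mid-pred 0.15
9 [ 0.5157 -0.056 ] res [-0.0056  0.0045  0.0011 -0.0026  0.0016  0.001 ]
scene 0.03 width/exp 0.58 mid-pred 0.41
scene 0.04 width/exp 0.86 mid-pred -3.22
scene 0.05 width/exp 1.0 mid-pred 1.98
scene 0.06 width/exp 0.85 mid-pred -0.41
side 0.03 width/exp 0.46 mid-pred 0.39
side 0.04 width/exp 0.82 mid-pred -3.63
side 0.05 width/exp 0.75 mid-pred -0.34
side 0.06 width/exp 0.85 mid-pred -0.39
7 [ 1.0871 -0.7515] res [0. 0.]
scene 0.125 width/exp 1.0 mid-pred 0.45
scene 0.13 width/exp 1.0 mid-pred 0.44
scene 0.135 width/exp 1.01 mid-pred 0.63
scene 0.14 width/exp 0.77 mid-pred -1.55
scene 0.145 width/exp 0.78 mid-pred -1.66
scene 0.15 width/exp 0.77 mid-pred -1.81
side 0.125 width/exp 1.0 mid-pred -0.01
side 0.13 width/exp 1.01 mid-pred 0.13
side 0.135 width/exp 1.01 mid-pred 0.43
side 0.14 width/exp 0.85 mid-pred 1.24
side 0.145 width/exp 0.82 mid-pred 1.38
side 0.15 width/exp 0.79 mid-pred 1.66
9 [ 0.5183 -0.0546] res [-0.0003 -0.0001  0.0004 -0.0007 -0.0002  0.0009]
```

```bash
python3 - <<'E'
from axes import *
axis("9",[.052,.056,.06,.064,.068],[.517,-.0546],.033)
axis("7",[.062,.066,.07],[.517,-.0546],.033)
axis("9",[.122,.126,.13,.134],[.517,-.0555],.027)
E
```

```text
scene 0.052 width/exp 1.07 mid-pred 0.85
scene 0.056 width/exp 0.99 mid-pred -0.06
scene 0.06 width/exp 0.98 mid-pred -0.25
scene 0.064 width/exp 0.99 mid-pred -0.36
scene 0.068 width/exp 1.01 mid-pred -0.24
side 0.052 width/exp 0.99 mid-pred 0.32
side 0.056 width/exp 0.99 mid-pred 0.17
side 0.06 width/exp 0.99 mid-pred 0.15
side 0.064 width/exp 1.06 mid-pred -0.26
side 0.068 width/exp 1.1 mid-pred -0.64
9 [ 0.5169 -0.0545] res [ 0.0027 -0.0002 -0.0007 -0.0011 -0.0007  0.0013  0.0008  0.0008 -0.0008
 -0.0021]
scene 0.062 width/exp 0.85 mid-pred -0.36
scene 0.066 width/exp 0.92 mid-pred -0.29
scene 0.07 width/exp 0.96 mid-pred -0.19
side 0.062 width/exp 0.85 mid-pred -0.37
side 0.066 width/exp 0.93 mid-pred -0.2
side 0.07 width/exp 0.99 mid-pred -0.05
7 [ 0.5162 -0.055 ] res [-0.0002  0.0002 -0.0003  0.0003]
scene 0.122 width/exp 0.98 mid-pred 0.27
scene 0.126 width/exp 1.0 mid-pred 0.46
scene 0.13 width/exp 1.0 mid-pred 0.44
scene 0.134 width/exp 1.01 mid-pred 0.6
side 0.122 width/exp 0.98 mid-pred -0.07
side 0.126 width/exp 1.0 mid-pred -0.0
side 0.13 width/exp 1.01 mid-pred 0.13
side 0.134 width/exp 1.01 mid-pred 0.42
9 [ 0.518  -0.0545] res [-0.0007  0.0001  0.0001  0.0005 -0.0007 -0.0004  0.      0.0011]
```

step_arm --series '[4.8,-0.1,1,0,0,4.8,-0.1,2,0,0,4.8,-0.1,3,0,0,4.8,-0.1,3.6,0,0,4.8,-0.1,3.9,0,0,4.8,-0.1,4.1,0,0,4.8,-0.1,4.2,0,0,4.8,-0.1,4.2,0,0]'

```text
clock: 18.3
position: [0.5162, -0.0558, 0.1327]
tcp_rot: [-1.571, -0.001, 0.0]
contact_force: [-0.2, 0.7, -1.3]
finger_gap: 0.616
```

```bash
python3 - <<'E'
from h import *
plan([.5165,-.0555,.1306],0)
E
```

```text
t 18.3 pos [ 0.5162 -0.0558  0.1327] yaw 0.0 tilt [ 0. -0. -1.] q7 -0.09 | shift [0.03 0.21 0.03] turn 0.0 F [-0.2  0.7 -1.3] gap 5.36
```

step_arm --series '[4.8,0,0.05,0,0,4.8,0,0.1,0,0,4.8,0,0.15,0,0,4.8,0,0.2,0,0,4.8,0,0.2,0,0]'

```text
clock: 18.92
position: [0.5161, -0.0558, 0.1306]
tcp_rot: [-1.571, -0.001, 0.0]
contact_force: [0.2, 0.9, -1.5]
finger_gap: 0.616
```

step_arm --series '[4.8,0,0.05,0,0,4.8,0,0.1,0,0,4.8,0,0.1,0,0]'

```text
clock: 19.3
position: [0.5165, -0.0558, 0.1303]
tcp_rot: [-1.571, -0.001, -0.0]
contact_force: [-0.8, 0.4, 6.6]
finger_gap: 0.615
```

Contact shows as +6.6 N. I release slowly and retreat straight up.

step_arm --series '[5.6,0,0,0,0,6,0,0,0,0,7,0,0,0,0,8.7,0,0,0,0,8.7,0,0,0,0,8.7,0,-1,0,0,8.7,0,-4,0,0,8.7,0,-8,0,0,8.7,0,-12,0,0,8.7,0,-12,-6,0,8.7,0,-12,-12,0,8.7,0,-12,-18,0]'

```text
clock: 20.8
position: [0.5162, -0.2376, 0.2507]
tcp_rot: [-1.572, -0.002, -0.0]
contact_force: [0.6, -0.5, 0.1]
finger_gap: 0.998
```

```bash
python3 - <<'E'
from axes import *
from bench import manip
plan([.5165,-.0555,.1306],0)
for n in("scene","side"):
    c=manip.read_camera(n);np.savez(n+"10.npz",**c)
    u=proj(c,[[.517,-.054,.08]])[0].astype(int)
    cv2.imwrite(f"pics/{n}10c.png",cv2.resize(c["pixels"][u[1]-60:u[1]+60,u[0]-50:u[0]+50,::-1],(400,480),interpolation=cv2.INTER_CUBIC))
cv2.imwrite("pics/b10.png",np.hstack([cv2.imread("pics/scene10c.png"),cv2.imread("pics/side10c.png")]))
axis("10",[.09,.1,.11,.12,.13,.14],[.517,-.0546],.027)
axis("10",[.058,.062,.066],[.517,-.0546],.033)
E
```

```text
t 20.8 pos [ 0.5162 -0.2376  0.2507] yaw 0.1 tilt [ 0.001 -0.001 -1.   ] q7 0.28 | shift [ 0.04 12.   18.21] turn 0.1 F [ 0.6 -0.5  0.1] gap 8.68
scene 0.09 width/exp 1.12 mid-pred 0.96
scene 0.1 width/exp 1.01 mid-pred 0.2
scene 0.11 width/exp 1.03 mid-pred 0.07
scene 0.12 width/exp 1.02 mid-pred 0.25
scene 0.13 width/exp 1.01 mid-pred 0.2
scene 0.14 width/exp 0.96 mid-pred 0.6
side 0.09 width/exp 1.27 mid-pred 0.44
side 0.1 width/exp 1.0 mid-pred -0.46
side 0.11 width/exp 0.97 mid-pred -0.36
side 0.12 width/exp 0.98 mid-pred -0.4
side 0.13 width/exp 0.97 mid-pred -0.38
side 0.14 width/exp 0.91 mid-pred -0.46
10 [ 0.5166 -0.0523] res [ 0.0017 -0.0005 -0.0008 -0.0004 -0.0005  0.0005 -0.0001  0.0002 -0.
  0.     -0.0001]
scene 0.058 width/exp 0.85 mid-pred -0.32
scene 0.062 width/exp 0.85 mid-pred -0.22
scene 0.066 width/exp 0.97 mid-pred -0.61
side 0.058 width/exp 0.87 mid-pred -0.39
side 0.062 width/exp 0.98 mid-pred -0.33
side 0.066 width/exp 1.08 mid-pred -0.22
10 [ 0.5155 -0.0547] res [ 0.0004  0.0004 -0.0008 -0.0003 -0.      0.0004]
```

The viewer limit is reached, so the last checks are numeric: the beaker tops, and whether the bystanders are unmoved.

```bash
python3 - <<'E'
from h import *
from bench import manip
for n in("scene","side"):
    c=manip.read_camera(n);im=c["pixels"].astype(int)
    u=proj(c,[[.517,-.053,.156]])[0].astype(int)
    for t in(150,180):
        B=blobs(box(im,u[0]-13,u[1]-11,u[0]+14,u[1]+8)&(im.min(2)>t),20)
        if B: print(n,t,circ(c,max(B,key=lambda e:e[1][4])[0],.156))
    if n=="scene":
        d=np.abs(im-load("scene0")["pixels"].astype(int)).max(2)
        for k,b in dict(bottle=(303,165,325,205),glass=(259,220,287,260),tipbox=(292,115,328,143),rack=(66,275,154,358),red=(261,119,278,139),bigdisc=(267,160,305,184)).items(): print(k,(d[b[1]:b[3],b[0]:b[2]]>60).mean().round(3))
E
```

```text
scene 150 (array([ 0.5162, -0.0528]), 0.0268, array([ 0.5162, -0.0527]), array([0.0496, 0.0507]))
scene 180 (array([ 0.5161, -0.0526]), 0.0262, array([ 0.5162, -0.0529]), array([0.0483, 0.0503]))
bottle 0.0
glass 0.0
tipbox 0.0
rack 0.0
red 0.076
bigdisc 0.0
side 150 (array([ 0.532, -0.029]), 0.0547, array([ 0.5188, -0.0256]), array([0.0666, 0.107 ]))
side 180 (array([ 0.5165, -0.0531]), 0.0252, array([ 0.5154, -0.0531]), array([0.0424, 0.0485]))
```

```bash
python3 -c "
from bench import manip
print(manip.job_done())"
```

```text
the job is handed in; nothing more can be done
None
```

The job is done and handed in, about 21 s into the 69 s allowed.

**What I did:** I gripped the small disc by its bar and slid it along the plate into the pocket. I then set the wide beaker mouth-down over the bar and stacked the narrow beaker on top. Both beakers were lowered until light contact (about 7 N), released slowly, and the gripper backed straight up.

**Last checks:**
- **Disc:** the tool dropped about 5 mm at the pocket with no force left. The scene and side views put the disc at about (0.517, -0.051), matching the pocket centre. A circle fit from the wrist camera disagreed by about 13 mm, but its radius was wrong (53 mm against 48), so I set it aside. In the later views the disc ring showed evenly around the wide beaker.
- **Stack:** the narrow beaker's top measured about (0.516, -0.053) at the expected 156 mm height in both views. In the side view that held only at the stricter brightness threshold; the looser one merged with the background. The wide beaker's axis is at about (0.516, -0.055), so the narrow one is about 2 mm off centre, within the roughly 6 mm the foot ring allows.
- **Bystanders:** the scene images show no change at the bottle, glass, tip box, rack or larger disc. About 8% of pixels changed around the red beaker. I put that down to the wide beaker in front of it having gone, but did not check further.
- **Not done:** I could not view a final picture of the stack because the limit of 12 was reached, so the last checks are numeric only.

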